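# Drift the valve plunger out of a dispenser tap

### The job

The clear drinks-dispenser tap in the service stand has to be stripped for washing: take the thin drift from the caddy, feel for the small hole in the steel plate on top of the tap, and push the brass plunger down through the bore until it drops into the catch tray underneath. Press gently, feeling your way, as hard pressing of the drift on the tap or its plate cracks the plastic (30 N is too much). Then hang the thin drift back in a hole of the caddy, let it go, and leave everything else where it stands.

Things in the scene. Friction and masses are not known exactly. Their poses are not given: they have to be found in the camera images.
- tap_stand: Fixed stand holding a clear plastic tap body, 66 x 66 mm, 85 to 150 mm above the counter, with a 30 mm vertical through bore, closed on top by a steel guide plate (see tap_top). Tray beneath. Origin: centre of the stand's underside, on the bore's axis; steel paddle on the -x side, white inlet stub on +x. Base 130 x 120 mm (x, y). Two sprung rubber shoes in the bore grip the plunger.
- tap_top (a point): On the bore's axis, level with the top of the square guide plate (46 x 46 x 10 mm, centred on the axis, top face 160 mm above the counter). The drift goes through the plate's one hole: vertical, 10.5 mm wide, its centre 5 mm to one side of this point, towards the middle of one of the plate's edges. The plate is clamped at any angle, which is not measured. It is rigid.
- tray (a point): Centre of the catch tray's inner floor, 9 mm above the counter. Open cream tray, 94 x 80 mm inside (stand's x, y), walls rising to 40 mm above the counter.
- plunger: Solid brass cylinder, 28 mm wide, 36 mm long, about 190 g, upright in the bore (1 mm play), its top 18 to 26 mm below the plate's top face at the start. Origin: centre of its lower end; z along it. The shoes hold it by friction (it takes about 5 to 15 N to push); it falls freely once its top has passed them, when the drift's tip is 56 mm or slightly more below the plate's top face.
- plunger_mid (a point): Middle of the plunger.
- caddy: Fixed steel tool caddy. Origin: centre of its underside. Its top plate is 60 x 170 x 10 mm (x, y, z), top face 100 mm above the counter, with two vertical through holes, 18 mm wide, at y = -45 mm and y = +45 mm in the caddy's frame (x = 0). One drift hangs in each, by its collar.
- thin_drift: The thin drift, 110 g: steel shaft 8.5 mm wide, 64 mm long, flat tip; collar 34 mm wide, 6 mm thick; round black handle 22 mm wide, 50 mm long. Origin: on the axis at the collar's underside; z up the handle (handle from 6 to 56 mm, tip at -64 mm). Hanging in the caddy its origin is 100 mm above the counter. With the shaft fully in the tap, the collar meets the guide plate.
- thin_drift_tip (a point): Centre of the tip of the thin drift.
- thick_drift: The thick drift, in the caddy's other hole (the two change places): shaft 14 mm (too thick for the plate's hole), collar 44 mm, handle 36 mm in diameter and 50 mm long. Same origin and axes. Leave it.
- mug: White mug, 76 mm wide, 90 mm high; a bystander. Origin: centre of its underside.
- jar: Brown jar, 60 mm wide, 85 mm high; a bystander. Origin: centre of its underside.
- spoon: Steel spoon, 150 mm long, lying flat between the stand and the caddy; a bystander. Origin: about its middle, underside.
- sauce: Sauce bottle, 52 mm wide, 160 mm high; a bystander. Origin: centre of its underside.
- bowl: White bowl, 120 mm wide, 50 mm high; a bystander. Origin: centre of its underside.
- gasket: Rubber ring, 44 mm wide, 6 mm high, lying flat; a bystander. Origin: centre of its underside.
Not all that is in view belongs to the job. What is shaped like the thin_drift but blue or red is not meant.

How it is judged:
On the way:
1. the plunger has dropped into the catch tray while the thin drift's shaft is down in the tap's bore (z of plunger_mid in the frame of tap_stand below 0.05 m and horizontal distance between plunger_mid and tray below 0.06 m and z of thin_drift_tip in the frame of tap_stand below 0.125 m and horizontal distance between thin_drift_tip and tap_top below 0.012 m), for 0.1 s.
At the end, for the whole second after the job is handed in: The plunger lies at rest in the catch tray (its middle inside the tray and less than 40 mm above the counter) and the thin drift hangs upright (within 0.12 rad) and at rest in a hole of the caddy, its collar within 5 mm of resting on the caddy's top plate (z of plunger_mid in the frame of tap_stand below 0.04 m and x of plunger_mid in the frame of tap_stand between -0.045 and 0.045 m and y of plunger_mid in the frame of tap_stand between -0.04 and 0.04 m and linear speed of plunger below 0.05 m/s and z of thin_drift in the frame of caddy between 0.095 and 0.105 m and x of thin_drift in the frame of caddy between -0.012 and 0.012 m and y of thin_drift in the frame of caddy between -0.06 and 0.06 m and angle between thin_drift's own z axis and vertical below 0.12 rad and linear speed of thin_drift below 0.03 m/s); the robot touches nothing.
It fails at once if the thin drift presses on the tap, its plate or stand with more than 30 N (contact force between thin_drift and tap_stand above 30 N).
It fails at once if the thick drift presses on the tap or stand with more than 30 N (contact force between thick_drift and tap_stand above 30 N).
It fails at once if the robot itself presses on the tap or stand with more than 30 N (contact force between any of the fingers, the arm and tap_stand above 30 N).
It fails at once if a bystander (thick drift, mug, jar, spoon, sauce bottle, bowl, gasket) is moved more than 30 mm (distance of any of thick_drift, mug, jar, spoon, sauce, bowl, gasket from where it was at the start of the episode above 0.03 m).
It also fails if it takes over 72 s, if anything falls off the work surface, if the arm or the gripper's body presses on something with over 40 N, if the wrist force passes 120 N, or if a joint passes its speed limit or range.

### The arm

A 6-joint arm with a two-finger parallel gripper is mounted at the origin on the work surface. World frame = base frame: x ahead of the robot, y to its left, z up, the work surface at z = 0. Lengths are in m, angles in rad, forces in N, time in s.
With the tool pointing down it reaches from about 0.225 to 0.875 m from the base axis. Payload 3.4 kg.
Tool frame: the origin (TCP) lies on the centre line of the jaws, within the pads' length; the fingertips stand 11 mm ahead of it and the grasp point (between the pads) lies 8 mm behind it; z points along the fingers, y is the line along which they close (so a half turn about z gives the same grasp; the last joint's range is limited). The gripper opens to 85 mm and grips with 20 to 120 N. Pads are 22 mm wide; open, the fingers measure 114 mm over their backs; the gripper's body (76 mm by 85 mm) begins 54 mm behind the grasp point. The pads swing forward as they close: fully open they stand 13 mm farther back than shut.
Start: joints at [1.139, 0.276, 1.505, -0, 1.361, -0.121], TCP at [0.176, 0.547, 0.242] pointing down, gripper open.
Joint ranges: [-2.89, 2.89], [-0.75, 2.08], [0.22, 2.7], [-1.18, 4.32], [0.11, 2.71], [-2.7, 2.7]. Speed limits (rad/s): [2.57, 2.57, 3.14, 3.14, 3.14, 3.14].

### API

Orientations are given as a unit quaternion [w, x, y, z].
In Python, from rig import manip, eyes, job gives the robot as it stands.
- The arm moves only by the tool drive_tool, never from a script. Its argument "rows" is a list of rows, each a list of 3 entries, a list of its own where there are three numbers: the turn, a rotation vector about the world's x, y, z in rad, then the shift along the world's x, y, z in cm, then the finger opening in cm, from 0 to 8.54. A call has 1 to 8 rows; each row shifts and turns the commanded pose from where the row before left it; what a row does not reach is not made up. A row lasts 1/8 s, in which the tool goes at most 62.5 mm and 10.7 degrees, less where a joint would pass 70% of its speed; a pose out of reach is approached as far as the arm can. A call is refused whole if a number of a shift passes 6.25 or a number of a turn 0.188, either way. A call with a gripper value outside its range is refused whole. The fingers move at their own pace and stop on an object; "force" is the grip in N (left out, the last holds). Time passes only in rows, so rows that do not move let the fingers close. It gives the time, the measured TCP pose, the force, the opening and the grip force at its end, in the units of the state.
- manip.get_state(): the state, without advancing time (a new reading comes with each control period).
- eyes.get_image(name): name is "scene" or "top"; returns the picture (400x640x3 uint8, red, green, blue); there is no depth.
- eyes.get_calibration(name): a dict with "camera_matrix" (3x3 intrinsics, pixels), "k1" (the pictures are not rectified: a ray, as slopes to the right and down, at radius r is drawn at 1 + k1 r^2 times it, then the intrinsics apply), "view" (4x4, takes a point from world to camera coordinates). Camera axes: x right, y up, looking along -z (the intrinsics and any distortion apply to the point x, -y, -z); pixel columns grow to the right and rows downward; lengths in m; the calibration is good to about 2 mm. A picture is of the moment at which its call begins. get_calibration takes no time and is no camera call.
- job.sign_off(): hands the job in; it is judged then, once.
The state is a dict: "clock": time; "qpos": joint angles; "qd": joint speeds; "effort": joint torques, N m; "position": TCP position; "ee_rot": TCP orientation; "contact_force": force on the tool from outside, world axes, zero at the start; "moment": the same for the moment, N m; "width": finger opening in m; "gripper_force": force on a finger pad.
Only numpy, scipy, OpenCV 4.12 (cv2) and the standard library are available. Lean on these libraries where they do the work, as an engineer would, in place of code of your own. Each camera call takes 0.05 s, during which the arm holds its last target. There are 200 camera calls.

## Working session

There is one attempt and no reset: what is moved stays moved. The work goes in short steps, Python scripts to look and compute and a tool call to move; the robot and the scene stay as the last step left them, time stands still between calls to the robot, and variables do not carry over. Pictures are saved under pics/ and viewed, at most 10 in all, crops included, and the job is handed in when it is done.

Besides the shell and the picture viewer there is one more tool, called after "Emit:" as a command line: name --argument value ..., lists and objects as JSON in quotes. drive_tool: Moves the arm, as the interface text tells. Its arguments: {"type":"object","properties":{"rows":{"type":"array"},"force":{"type":"number"}},"required":["rows"]}

```bash
mkdir -p pics; python3 - <<'E'
from rig import manip,eyes,job
import cv2,numpy as np
for n in("scene","top"):
    im=eyes.get_image(n);cv2.imwrite(f"pics/{n}0.png",im[:,:,::-1])
    c=eyes.get_calibration(n);print(n,c)
s=manip.get_state();print(s)
E
```

```text
scene {'camera_matrix': array([[434.35776071,   0.        , 320.30751377],
       [  0.        , 434.35776071, 200.11216188],
       [  0.        ,   0.        ,   1.        ]]), 'k1': 0.005852237241706181, 'view': array([[ 0.69386092,  0.72001349,  0.01173034, -0.36118781],
       [-0.46768859,  0.43819498,  0.76762787,  0.14859923],
       [ 0.54756225, -0.53811312,  0.64078847, -1.38451155],
       [ 0.        ,  0.        ,  0.        ,  1.        ]])}
top {'camera_matrix': array([[409.74933642,   0.        , 315.70182377],
       [  0.        , 409.74933642, 198.65524416],
       [  0.        ,   0.        ,   1.        ]]), 'k1': -0.0411062041577363, 'view': array([[ 0.00724029, -0.99996381,  0.00446826, -0.03331275],
       [ 0.99350984,  0.00770066,  0.11348522, -0.52854288],
       [-0.11351552,  0.00361759,  0.99352964, -1.20758328],
       [ 0.        ,  0.        ,  0.        ,  1.        ]])}
{'clock': 0.1, 'qpos': array([ 1.13900026e+00,  2.76537351e-01,  1.50599317e+00, -8.61455852e-06,
        1.36069007e+00, -1.21031481e-01]), 'qd': array([-0.00033559, -0.00052672, -0.00274749, -0.0006801 , -0.00011989,
       -0.00019362]), 'effort': array([ 4.72545671e-04, -4.17700982e+01, -2.46402347e+01, -4.63307842e-04,
        5.79958330e-03,  5.85582015e-06]), 'position': array([0.17566626, 0.54704511, 0.24152832]), 'ee_rot': array([-2.18086556e-04,  1.54756857e-01,  9.87952252e-01, -7.84221867e-04]), 'contact_force': array([-0.34606954, -0.50600591,  0.20981014]), 'moment': array([-0.04241761,  0.07832426, -0.01574571]), 'gripper_force': 0.0, 'width': 0.08555923656714881}
```

View pics/scene0.png

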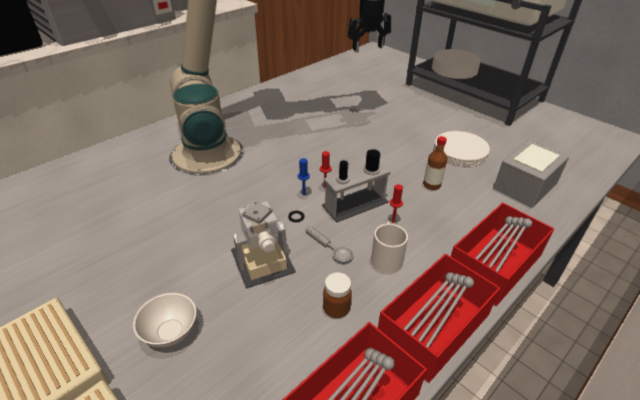

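View pics/top0.png

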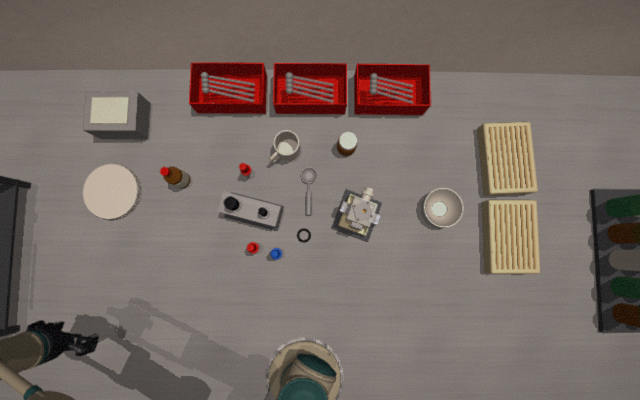

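The scene view shows the black thin drift at about (343,170) and the thick one at (372,160). Lookalikes are blue at (303,172) and red at (325,162) and (397,195). In the top view, thin is at (263,212), thick at (232,203), blue at (276,254), and red at (252,248) and (245,170). The tap is at (360,213). My choice is the smaller black handle in the caddy; I'll check it and the tap plate in one close crop.

```bash
cat > h.py <<'E'
import numpy as np,cv2
from rig import manip,eyes,job
def ray(n,u,v):
    c=eyes.get_calibration(n);K=c["camera_matrix"];V=c["view"]
    d=np.array([(u-K[0,2])/K[0,0],(v-K[1,2])/K[1,1]]);p=d.copy()
    for _ in range(20): p=d/(1+c["k1"]*(p@p))
    R=V[:3,:3];o=-R.T@V[:3,3];r=R.T@np.array([p[0],-p[1],-1]);return o,r
def onz(n,u,v,z):
    o,r=ray(n,u,v);return o+r*(z-o[2])/r[2]
def proj(n,P):
    c=eyes.get_calibration(n);K=c["camera_matrix"];V=c["view"]
    q=V[:3,:3]@np.array(P)+V[:3,3];p=np.array([q[0],-q[1]])/-q[2];p=p*(1+c["k1"]*(p@p))
    return p*K[0,0]+K[:2,2]
E
python3 - <<'E'
import cv2,numpy as np
t=cv2.imread("pics/top0.png");s=cv2.imread("pics/scene0.png")
f=lambda im,x,y,w,h:cv2.resize(im[y:y+h,x:x+w],(400,300),interpolation=cv2.INTER_CUBIC)
a=np.hstack([f(t,330,184,64,48),f(t,213,186,80,60)]);b=np.hstack([f(s,228,190,80,60),f(s,310,145,88,66)])
cv2.imwrite("pics/crop1.png",np.vstack([a,b]))
E
```

```text
(no output)
```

View pics/crop1.png

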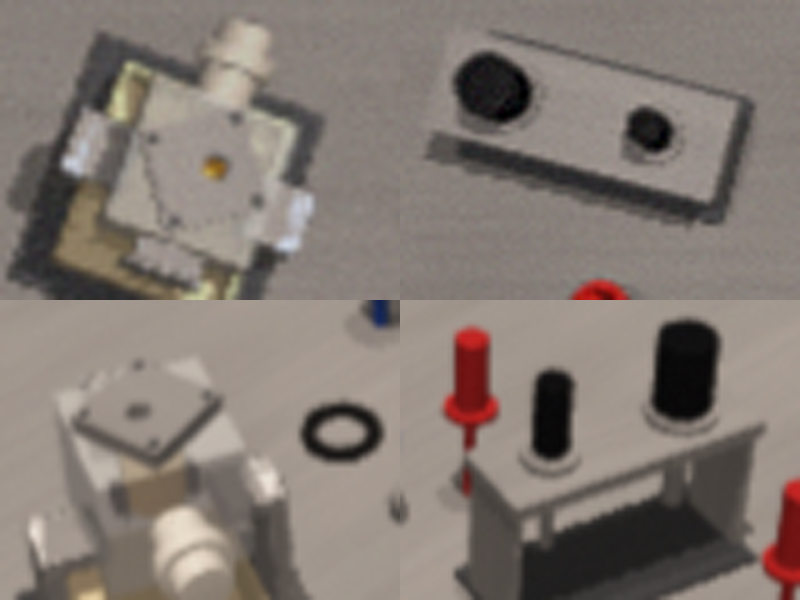

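Crop: the thin drift (handle 22 mm, collar visible) is in the caddy's right hole, with top-view handle top at about (263,212). The plate hole is visible at top (364,210) and scene (255,212). The four screws give the plate centre and orientation. Now the positions.

```bash
python3 - <<'E'
from h import *
np.set_printoptions(precision=4,suppress=True)
T=lambda x,y:(330+(x+.5)*.16-.5,184+(y+.5)*.16-.5)
S=lambda x,y:(228+(x+.5)*.2-.5,190+(y+.5)*.2-.5)
tc=[onz("top",*T(*p),.16) for p in((154,138),(236,118),(257,201),(173,220))]
sc=[onz("scene",*S(*p),.16) for p in((84,115),(139,66),(203,101),(153,144))]
c1=np.mean(tc,0);c2=np.mean(sc,0)
print("centre",c1,c2);print(np.array(tc));print(np.array(sc))
print("hole",onz("top",*T(215,168),.16),onz("scene",*S(138,111),.16))
C=lambda x,y:(213+(x+.5)*.2-.5,186+(y+.5)*.2-.5)
D=lambda x,y:(310+(x+.5)*.22-.5,145+(y+.5)*.22-.5)
print("thin top",onz("top",*C(250,130),.156),onz("scene",*D(153,78),.156))
print("thick top",onz("top",*C(92,87),.156),onz("scene",*D(287,32),.156))
# plate corners of caddy (top far edge)
print(onz("top",*C(347,102),.1),onz("top",*C(90,32),.1), onz("top",*C(315,205),.1),onz("top",*C(40,133),.1))
E
```

```text
centre [ 0.4824 -0.1549  0.16  ] [ 0.4829 -0.1565  0.16  ]
[[ 0.4957 -0.133   0.16  ]
 [ 0.5047 -0.1685  0.16  ]
 [ 0.4688 -0.1773  0.16  ]
 [ 0.4603 -0.141   0.16  ]]
[[ 0.4697 -0.179   0.16  ]
 [ 0.4599 -0.142   0.16  ]
 [ 0.4973 -0.1362  0.16  ]
 [ 0.5045 -0.1688  0.16  ]]
hole [ 0.4829 -0.1593  0.16  ] [ 0.4834 -0.1606  0.16  ]
thin top [0.4781 0.1143 0.156 ] [0.4788 0.1173 0.156 ]
thick top [0.5008 0.2006 0.156 ] [0.4992 0.2061 0.156 ]
[0.499  0.0666 0.1   ] [0.5381 0.2142 0.1   ] [0.4404 0.0837 0.1   ] [0.48   0.2409 0.1   ]
```

Emit:
drive_tool --rows '[[[0,0,0],[3.0,-4.3,0],5],[[0,0,0],[3.0,-4.3,0],5],[[0,0,0],[3.0,-4.3,0],5],[[0,0,0],[3.0,-4.3,0],5],[[0,0,0],[3.0,-4.3,0],5],[[0,0,0],[3.0,-4.3,0],5],[[0,0,0],[3.0,-4.3,0],5],[[0,0,0],[3.0,-4.3,0],5]]' --force 60

```text
clock: 1.1
position: [0.4164, 0.2019, 0.2421]
ee_rot: [-0.0, 0.155, 0.988, 0.0]
contact_force: [1.2, 0.4, 0.7]
width: 0.0504
gripper_force: 0.0
```

Emit:
drive_tool --rows '[[[0,0,0],[3.0,-4.3,-2],5],[[0,0,0],[3.0,-4.3,-2],5],[[0,0,0],[0,0,0],5]]'

```text
clock: 1.48
position: [0.4766, 0.1145, 0.2004]
ee_rot: [-0.001, 0.157, 0.988, -0.001]
contact_force: [-0.6, 0.3, -0.6]
width: 0.0504
gripper_force: 0.0
```

Emit:
drive_tool --rows '[[[0,0,0],[0.2,0.15,-2],5],[[0,0,0],[0,0,-2],5],[[0,0,0],[0,0,-2],5],[[0,0,0],[0,0,-1],5],[[0,0,0],[0,0,0],5]]'

```text
clock: 2.1
position: [0.4772, 0.1195, 0.132]
ee_rot: [-0.001, 0.154, 0.988, -0.0]
contact_force: [-0.6, -0.0, 0.4]
width: 0.0499
gripper_force: 0.0
```

```bash
python3 - <<'E'
from h import *
s=manip.get_state();print(s["position"],s["contact_force"])
a=eyes.get_image("scene")[:,:,::-1];b=eyes.get_image("top")[:,:,::-1]
f=lambda im,x,y,w,h:cv2.resize(im[y:y+h,x:x+w],(400,300),interpolation=cv2.INTER_CUBIC)
cv2.imwrite("pics/g1.png",np.hstack([f(a,300,120,104,78),f(b,213,170,104,78)]))
E
```

```text
[0.47719257 0.11946525 0.13200522] [-0.58355047 -0.01941382  0.42410338]
```

View pics/g1.png

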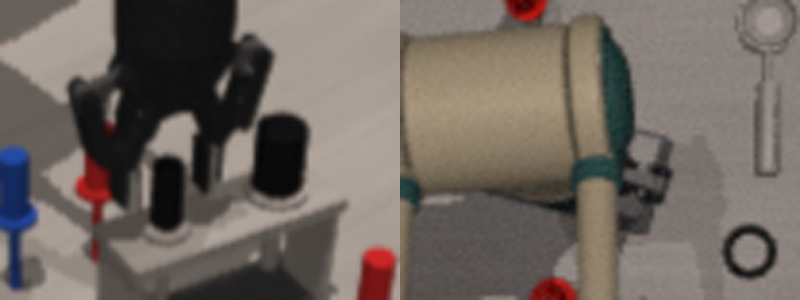

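```bash
python3 - <<'E'
from h import *
k=400/104
P=np.array([.4772,.1195]);d=np.array([.306,.952])
for t in(-.025,0,.025):
    q=P+t*d;print(t,(proj("scene",[*q,.127])-[300,120])*k)
print("handle top",(proj("scene",[.4785,.116,.156])-[300,120])*k,(proj("scene",[.4785,.116,.127])-[300,120])*k)
E
```

```text
-0.025 [131.39773816 203.97417675]
0 [164.88253769 194.43629388]
0.025 [197.85111503 185.04501113]
handle top [164.61025579 161.23342482] [162.63685918 197.41150781]
```

The crop shows the fingers standing either side of the thin handle, which is at (168,190) in the crop. The fingertips appear where the projection puts them, so I'll close.

Emit:
drive_tool --rows '[[[0,0,0],[0,0,0],1.5],[[0,0,0],[0,0,0],1.5],[[0,0,0],[0,0,0],1.5],[[0,0,0],[0,0,0],1.5],[[0,0,0],[0,0,0],1.5]]' --force 60

```text
clock: 2.82
position: [0.4784, 0.119, 0.1331]
ee_rot: [0.001, 0.155, 0.988, 0.0]
contact_force: [-0.2, 0.1, 5.5]
width: 0.0203
gripper_force: 58.5
```

Emit:
drive_tool --rows '[[[0,0,0],[0,0,1],1.5],[[0,0,0],[0,0,2.5],1.5],[[0,0,0],[0,0,3],1.5],[[0,0,0],[0,0,3],1.5],[[0,0,0],[0,0,3],1.5],[[0,0,0],[0,0,2.5],1.5],[[0,0,0],[0,0,0],1.5]]'

```text
clock: 3.7
position: [0.4788, 0.1191, 0.2841]
ee_rot: [0.002, 0.155, 0.988, 0.001]
contact_force: [-0.2, 0.6, -1.4]
width: 0.0206
gripper_force: 58.6
```

Emit:
drive_tool --rows '[[[0,0,0],[0,-3,0],1.5],[[0,0,0],[0,-4,0],1.5],[[0,0,0],[0,-4,0],1.5],[[0,0,0],[0,-4,0],1.5],[[0,0,0],[0,-4,0],1.5],[[0,0,0],[0,-4,0],1.5],[[0,0,0],[0,-3,0],1.5],[[0,0,0],[0,-1.5,0],1.5]]'

```text
clock: 4.7
position: [0.4771, -0.1571, 0.2807]
ee_rot: [-0.001, 0.156, 0.988, 0.0]
contact_force: [-0.5, 0.1, -1.2]
width: 0.0211
gripper_force: 58.8
```

Emit:
drive_tool --rows '[[[0,0,0],[0,0,0],1.5],[[0,0,0],[0,0,0],1.5]]'

```text
clock: 4.95
position: [0.4776, -0.1548, 0.2819]
ee_rot: [-0.0, 0.154, 0.988, 0.001]
contact_force: [-0.2, 0.3, -1.2]
width: 0.0205
gripper_force: 58.8
```

```bash
python3 - <<'E'
from h import *
s=manip.get_state();print(s["position"],s["contact_force"],s["width"])
a=eyes.get_image("scene")[:,:,::-1];b=eyes.get_image("top")[:,:,::-1]
cv2.imwrite("pics/s2.png",a);cv2.imwrite("pics/t2.png",b)
f=lambda im,x,y,w,h:cv2.resize(im[y:y+h,x:x+w],(400,500),interpolation=cv2.INTER_CUBIC)
cv2.imwrite("pics/g2.png",np.hstack([f(a,220,140,80,100),f(b,323,160,80,100)]))
print((proj("scene",[*s["position"][:2],s["position"][2]-.097])-[220,140])*5)
E
```

```text
[ 0.4776164  -0.15484594  0.28194138] [-0.19174685  0.30815754 -1.20004119] 0.020507563215944862
[173.51604369 302.1243104 ]
```

View pics/g2.png

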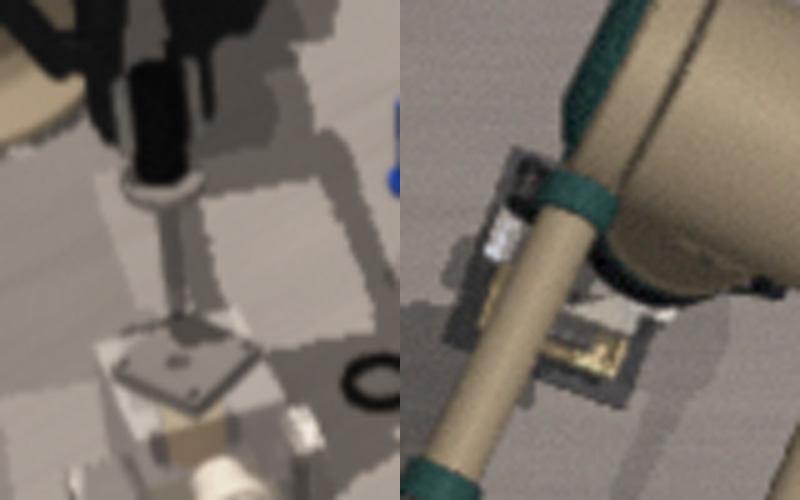

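```bash
python3 - <<'E'
from h import *
p=manip.get_state()["position"]
q=lambda z:(proj("scene",[*p[:2],p[2]+z])-[220,140])*5
for z in(.017,-.03,-.033,-.097):print(z,q(z))
f=lambda x,y,z:onz("scene",220+(x+.5)/5-.5,140+(y+.5)/5-.5,p[2]+z)-p
print("collar",f(163,187,-.030),"tip",f(180,312,-.097), "tip", f(179,308,-.097))
im=cv2.imread("pics/s2.png");g=cv2.cvtColor(im,6)
for v in range(176,208,2):print(v,g[v,248:264])
E
```

```text
0.017 [148.85266687  77.6086422 ]
-0.03 [159.60540345 174.53815326]
-0.033 [160.26645527 180.49941689]
-0.097 [173.70433822 301.7374277 ]
collar [ 0.00603448 -0.00386141 -0.03      ] tip [ 0.00558135 -0.00199565 -0.097     ] tip [ 0.00319695 -0.00069954 -0.097     ]
176 [ 48  32  26  25  24  27  37  62 102 133 138 126 101  92  95  96]
178 [132 132 134 134 134 134 133 132 128 118 104  83  84  96  97  98]
180 [104 105 103 114 116 110 100  92  89  83  87 107 147 155 157 159]
182 [141 131 118  97  83  79  75  79  91  94  95  99 122 159 163 163]
184 [156 155 146 113  82  77  76  80  95  98  98  98 118 157 161 161]
186 [156 157 153 131  85  78  74  77  95  97  97  98 111 142 158 161]
188 [161 162 161 146  92  79  76  75  88  96  96  97  97 108 137 158]
190 [161 161 161 148 104  81  76  74  82  94  96  96  97 110 141 158]
192 [160 161 159 150 111  82  76  75  81  94  95  96  95  98 117 156]
194 [160 160 160 152 122  84  78  77  83  94  96  96  96  98 117 155]
196 [158 158 158 156 141  93  79  76  77  95  96  96  96  97 100 121]
198 [158 158 158 158 146 107  87  85  87 111  99  96  97  97  97 110]
200 [157 158 159 158 150 119  96  87  87 111 118  98  96  97  97  98]
202 [140 140 143 152 154 130  85  68  76 108 100  90 103 116 131 138]
204 [126 117 108 107  95  81  73  70  73  74  74  76  82 101 131 150]
206 [121 121 116 134 135 123  85  75  75  75  75  75  75  75  75  78]
```

Crop: the thin drift is held upright, with the collar at (163,187) and the tip near (180,312), about 4 mm from the tool axis towards the camera. I'll move so the tip is just above the hole and compare tip and hole in the same picture.

Emit:
drive_tool --rows '[[[0,0,0],[0.15,-0.35,-0.5],1.5],[[0,0,0],[0,0,-0.8],1.5],[[0,0,0],[0,0,-0.4],1.5],[[0,0,0],[0,0,0],1.5],[[0,0,0],[0,0,0],1.5]]'

```text
clock: 5.68
position: [0.4794, -0.1596, 0.2654]
ee_rot: [0.0, 0.155, 0.988, 0.0]
contact_force: [0.5, -0.1, -1.6]
width: 0.0204
gripper_force: 58.8
```

```bash
python3 - <<'E'
from h import *
s=manip.get_state();print(s["position"],s["contact_force"],s["width"])
a=eyes.get_image("scene")[:,:,::-1]
cv2.imwrite("pics/s3.png",a)
cv2.imwrite("pics/g3.png",cv2.resize(a[180:230,225:285],(720,600),interpolation=cv2.INTER_CUBIC))
h=proj("scene",[.4834,-.1606,.16]);print(h,(h-[225,180])*12)
p=s["position"];print((proj("scene",[p[0],p[1],p[2]-.097])-[225,180])*12)
E
```

```text
[ 0.47942635 -0.15957599  0.26540457] [ 0.45535095 -0.0651498  -1.62233144] 0.02044342736123352
[255.19081994 211.79545469] [362.28983925 381.54545627]
[349.2598998  332.75676528]
```

View pics/g3.png

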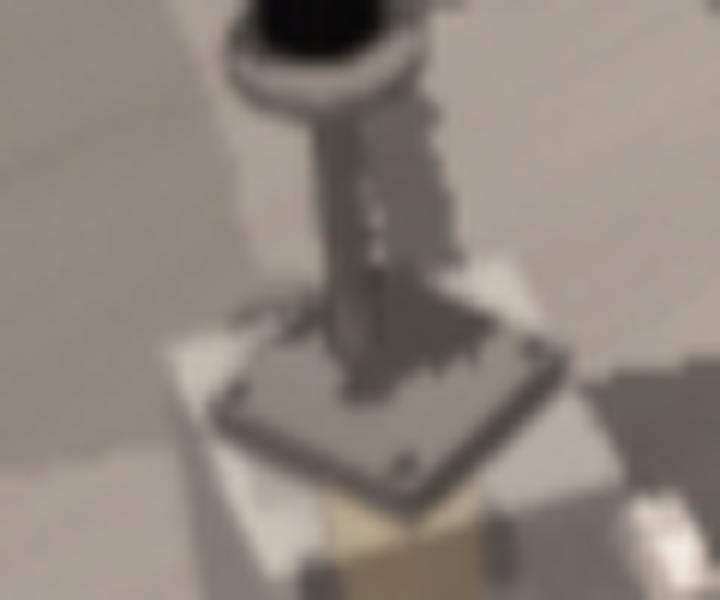

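```bash
python3 - <<'E'
from h import *
g=cv2.cvtColor(cv2.imread("pics/s3.png"),6)
print("cols",list(range(246,264)))
for v in range(189,216):print(v,g[v,246:264])
p=manip.get_state()["position"]
for z in(-.05,-.08,-.097):print(z,proj("scene",[p[0],p[1],p[2]+z]))
g0=cv2.cvtColor(cv2.imread("pics/scene0.png"),6)
for v in range(208,216):print(v,g0[v,250:261])
E
```

```text
cols [246, 247, 248, 249, 250, 251, 252, 253, 254, 255, 256, 257, 258, 259, 260, 261, 262, 263]
189 [135 124 114 104  96  92  90  85  82  89  93  96  96  97 100 122 156 160]
190 [159 155 146 134 116  86  79  77  79  94  96  97  96  96 107 134 158 160]
191 [161 160 160 158 141  86  78  75  76  91  95  96  96  98 114 151 158 160]
192 [161 162 161 160 144  92  78  75  76  87  95  96  96  97 109 141 159 160]
193 [160 160 160 159 147  98  80  75  75  85  94  95  95  95  99 120 157 161]
194 [160 160 161 159 148 104  80  75  79  90  94  96  96  96  98 116 154 161]
195 [161 161 160 158 148 110  81  77  83 101  97  95  94  96  96 109 141 160]
196 [161 159 159 157 147 109  82  77  82  98  99  95  96  96  96  99 120 156]
197 [159 158 158 157 148 114  82  77  79  97 114  99  96  96  97  98 118 157]
198 [157 158 158 157 150 122  83  78  78  96 120 100  97  96  96  98 118 157]
199 [156 158 158 158 154 129  85  77  75  80 100  97  97  96  96  99 117 156]
200 [155 158 159 160 158 142  90  78  76  86 113  99  97  96  97  99 110 142]
201 [151 158 159 159 159 145  96  80  77  88 116  97  91  93  99  99
[... 904 characters left out ...]
  96  98 103 115 133 137 138 137 137 137]
214 [122 129 133 133 134 134 134 131 124 125 128 134 137 137 137 137 137 137]
215 [101 112 122 129 133 133 135 134 133 134 133 136 136 137 136 137 136 133]
-0.05 [252.15877843 190.5111027 ]
-0.08 [253.42093512 201.61933205]
-0.097 [254.11272226 207.7096857 ]
208 [151 152 152 153 153 153 154 154 153 153 153]
209 [152 152 151 151 151 151 151 152 154 154 153]
210 [151 151 151 145 135 133 134 137 149 153 154]
211 [150 151 148 129 102  99 102 111 140 151 153]
212 [149 150 142 111  85  88  93 108 136 151 152]
213 [148 148 142 121 105 108 115 127 145 152 152]
214 [148 148 148 144 137 138 142 148 151 151 151]
215 [145 148 149 148 148 149 149 150 151 151 152]
```

Emit:
drive_tool --rows '[[[0,0,0],[0.1,0.1,-0.4],1.5],[[0,0,0],[0,0,-0.2],1.5],[[0,0,0],[0,0,0],1.5],[[0,0,0],[0,0,-0.1],1.5],[[0,0,0],[0,0,-0.1],1.5],[[0,0,0],[0,0,0],1.5]]'

```text
clock: 6.48
position: [0.4803, -0.1585, 0.2573]
ee_rot: [-0.0, 0.155, 0.988, 0.0]
contact_force: [-0.4, 0.4, -0.8]
width: 0.0208
gripper_force: 58.8
```

Emit:
drive_tool --rows '[[[0,0,0],[0,0,-0.1],1.5],[[0,0,0],[0,0,-0.1],1.5],[[0,0,0],[0,0,0],1.5]]'

```text
clock: 6.85
position: [0.4803, -0.1585, 0.2552]
ee_rot: [-0.0, 0.155, 0.988, 0.0]
contact_force: [0.2, -1.1, -1.1]
width: 0.0206
gripper_force: 58.8
```

Emit:
drive_tool --rows '[[[0,0,0],[0,0,-0.1],1.5],[[0,0,0],[0,0,-0.1],1.5],[[0,0,0],[0,0,0],1.5]]'

```text
clock: 7.22
position: [0.4803, -0.1585, 0.2532]
ee_rot: [-0.0, 0.155, 0.988, 0.0]
contact_force: [-0.4, 0.2, -1.5]
width: 0.0203
gripper_force: 58.8
```

Emit:
drive_tool --rows '[[[0,0,0],[0,0,-0.1],1.5],[[0,0,0],[0,0,-0.1],1.5],[[0,0,0],[0,0,0],1.5]]'

```text
clock: 7.6
position: [0.4803, -0.1585, 0.2512]
ee_rot: [-0.0, 0.155, 0.988, 0.0]
contact_force: [-0.0, -0.2, -1.3]
width: 0.0205
gripper_force: 58.8
```

Emit:
drive_tool --rows '[[[0,0,0],[0,0,-0.1],1.5],[[0,0,0],[0,0,-0.1],1.5],[[0,0,0],[0,0,-0.1],1.5],[[0,0,0],[0,0,-0.1],1.5],[[0,0,0],[0,0,-0.1],1.5],[[0,0,0],[0,0,0],1.5]]'

```text
clock: 8.35
position: [0.4803, -0.1585, 0.2462]
ee_rot: [-0.0, 0.155, 0.988, 0.0]
contact_force: [0.3, 0.4, -1.1]
width: 0.0205
gripper_force: 58.8
```

Emit:
drive_tool --rows '[[[0,0,0],[0,0,-0.15],1.5],[[0,0,0],[0,0,-0.15],1.5],[[0,0,0],[0,0,-0.15],1.5],[[0,0,0],[0,0,-0.15],1.5],[[0,0,0],[0,0,0],1.5]]'

```text
clock: 8.98
position: [0.4803, -0.1585, 0.2402]
ee_rot: [-0.0, 0.155, 0.988, 0.0]
contact_force: [0.6, 0.2, -0.9]
width: 0.0206
gripper_force: 58.8
```

The drift went straight through the hole with no side force. Now down to the plunger.

Emit:
drive_tool --rows '[[[0,0,0],[0,0,-0.15],1.5],[[0,0,0],[0,0,-0.15],1.5],[[0,0,0],[0,0,-0.15],1.5],[[0,0,0],[0,0,-0.15],1.5],[[0,0,0],[0,0,0],1.5]]'

```text
clock: 9.6
position: [0.4812, -0.1589, 0.2356]
ee_rot: [0.001, 0.155, 0.988, -0.0]
contact_force: [0.6, 0.5, 5.5]
width: 0.0205
gripper_force: 59.4
```

Emit:
drive_tool --rows '[[[0,0,0],[0,0,-0.15],1.5],[[0,0,0],[0,0,-0.15],1.5],[[0,0,0],[0,0,-0.15],1.5],[[0,0,0],[0,0,0],1.5]]'

```text
clock: 10.1
position: [0.4813, -0.159, 0.2315]
ee_rot: [0.002, 0.155, 0.988, -0.0]
contact_force: [-0.3, -0.3, 6.8]
width: 0.0202
gripper_force: 59.4
```

Emit:
drive_tool --rows '[[[0,0,0],[0,0,-0.15],1.5],[[0,0,0],[0,0,-0.15],1.5],[[0,0,0],[0,0,-0.15],1.5],[[0,0,0],[0,0,0],1.5]]'

```text
clock: 10.6
position: [0.4813, -0.159, 0.227]
ee_rot: [0.002, 0.155, 0.988, -0.0]
contact_force: [-1.1, -0.3, 7.9]
width: 0.0207
gripper_force: 59.5
```

Emit:
drive_tool --rows '[[[0,0,0],[0,0,-0.2],1.5],[[0,0,0],[0,0,-0.2],1.5],[[0,0,0],[0,0,-0.2],1.5],[[0,0,0],[0,0,-0.2],1.5],[[0,0,0],[0,0,-0.2],1.5],[[0,0,0],[0,0,0],1.5]]'

```text
clock: 11.35
position: [0.4813, -0.1589, 0.2169]
ee_rot: [0.002, 0.155, 0.988, -0.0]
contact_force: [-0.4, 0.7, 6.1]
width: 0.0206
gripper_force: 59.5
```

Emit:
drive_tool --rows '[[[0,0,0],[0,0,-0.2],1.5],[[0,0,0],[0,0,-0.2],1.5],[[0,0,0],[0,0,-0.2],1.5],[[0,0,0],[0,0,-0.2],1.5],[[0,0,0],[0,0,-0.2],1.5],[[0,0,0],[0,0,0],1.5]]'

```text
clock: 12.1
position: [0.4813, -0.159, 0.2066]
ee_rot: [0.002, 0.155, 0.988, -0.0]
contact_force: [-0.1, 0.3, 5.6]
width: 0.0202
gripper_force: 59.5
```

Emit:
drive_tool --rows '[[[0,0,0],[0,0,-0.15],1.5],[[0,0,0],[0,0,-0.15],1.5],[[0,0,0],[0,0,-0.15],1.5],[[0,0,0],[0,0,0],1.5]]'

```text
clock: 12.6
position: [0.4802, -0.1585, 0.2005]
ee_rot: [-0.0, 0.155, 0.988, 0.0]
contact_force: [0.8, -0.4, -0.3]
width: 0.0205
gripper_force: 58.9
```

Emit:
drive_tool --rows '[[[0,0,0],[0,0,-0.1],1.5],[[0,0,0],[0,0,0],1.5],[[0,0,0],[0,0,0],1.5],[[0,0,0],[0,0,0],1.5],[[0,0,0],[0,0,0],1.5]]'

```text
clock: 13.22
position: [0.4803, -0.1585, 0.1998]
ee_rot: [-0.0, 0.155, 0.988, 0.0]
contact_force: [-0.4, 0.1, -1.9]
width: 0.021
gripper_force: 58.9
```

```bash
python3 - <<'E'
from h import *
a=eyes.get_image("scene")[:,:,::-1]
cv2.imwrite("pics/g4.png",cv2.resize(a[180:290,220:310],(490,600),interpolation=cv2.INTER_CUBIC))
E
```

```text
(no output)
```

View pics/g4.png

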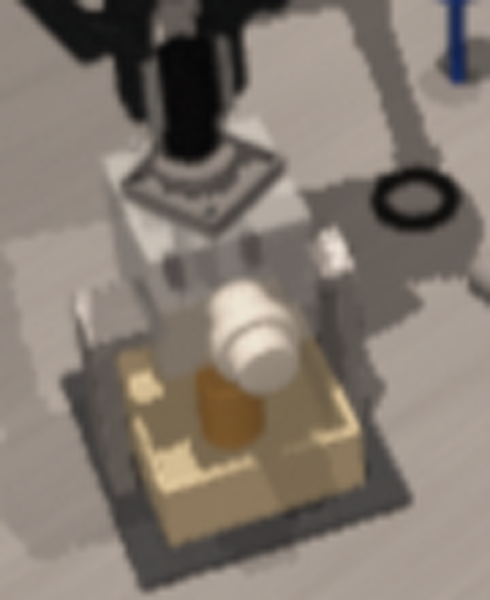

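The brass plunger stands in the tray at about (230,405) in the crop. Next I'll withdraw and take the drift back to its caddy hole.

Emit:
drive_tool --rows '[[[0,0,0],[0,0,0.5],1.5],[[0,0,0],[0,0,1],1.5],[[0,0,0],[0,0,1],1.5],[[0,0,0],[0,0,1.5],1.5],[[0,0,0],[0,0,1.5],1.5],[[0,0,0],[0,0,1.5],1.5],[[0,0,0],[0,0,1.5],1.5],[[0,0,0],[0,0,0],1.5]]'

```text
clock: 14.28
position: [0.4811, -0.1589, 0.2864]
ee_rot: [0.001, 0.155, 0.988, -0.0]
contact_force: [-0.9, 0.5, -0.4]
width: 0.0201
gripper_force: 58.7
```

Emit:
drive_tool --rows '[[[0,0,0],[0,3,0],1.5],[[0,0,0],[0,4,0],1.5],[[0,0,0],[0,4,0],1.5],[[0,0,0],[0,4,0],1.5],[[0,0,0],[0,4,0],1.5],[[0,0,0],[0,4,0],1.5],[[0,0,0],[0,3,0],1.5],[[0,0,0],[0,1.5,0],1.5]]'

```text
clock: 15.28
position: [0.4799, 0.1177, 0.2842]
ee_rot: [-0.001, 0.154, 0.988, -0.0]
contact_force: [0.4, -0.1, -0.8]
width: 0.0206
gripper_force: 58.9
```

Emit:
drive_tool --rows '[[[0,0,0],[-0.1,0.25,0],1.5],[[0,0,0],[0,0,0],1.5],[[0,0,0],[0,0,0],1.5]]'

```text
clock: 15.65
position: [0.4794, 0.118, 0.2848]
ee_rot: [0.0, 0.155, 0.988, -0.0]
contact_force: [0.8, 0.5, -1.4]
width: 0.0206
gripper_force: 58.9
```

```bash
python3 - <<'E'
from h import *
s=manip.get_state();p=s["position"];print(p,s["contact_force"])
a=eyes.get_image("scene")[:,:,::-1]
cv2.imwrite("pics/g5.png",cv2.resize(a[95:215,300:400],(500,600),interpolation=cv2.INTER_CUBIC))
print((proj("scene",[p[0]+.003,p[1]-.001,p[2]-.097])-[300,95])*5)
print((proj("scene",[.4785,.116,.1])-[300,95])*5)
E
```

```text
[0.47943475 0.1180114  0.28479397] [ 0.7727272   0.54842395 -1.42497022]
[224.15111919 283.63418324]
[209.11649087 424.01892287]
```

View pics/g5.png

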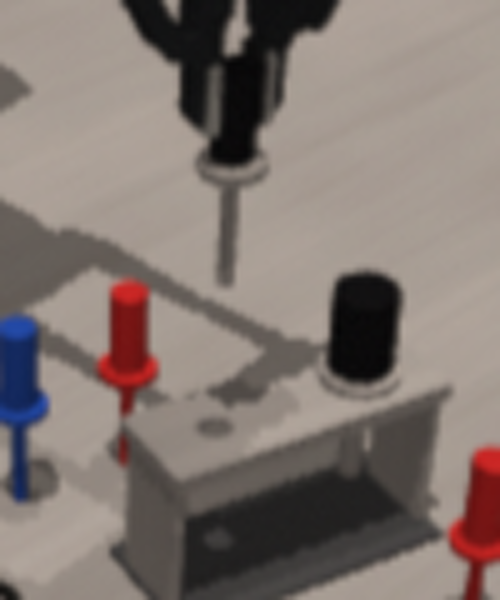

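Crop: the empty caddy hole is at (214,427) and the drift tip at (226,283). On the plane these agree within about 2 mm against nearly 5 mm of play, so I'll lower it.

Emit:
drive_tool --rows '[[[0,0,0],[-0.1,-0.1,-2],1.5],[[0,0,0],[0,0,-3],1.5],[[0,0,0],[0,0,-2],1.5],[[0,0,0],[0,0,-1],1.5],[[0,0,0],[0,0,-1],1.5],[[0,0,0],[0,0,-1],1.5],[[0,0,0],[0,0,0],1.5]]'

```text
clock: 16.58
position: [0.478, 0.1179, 0.1843]
ee_rot: [-0.001, 0.155, 0.988, -0.0]
contact_force: [-0.6, -0.6, -1.0]
width: 0.0206
gripper_force: 58.9
```

Emit:
drive_tool --rows '[[[0,0,0],[0,0,-1],1.5],[[0,0,0],[0,0,-1],1.5],[[0,0,0],[0,0,-1],1.5],[[0,0,0],[0,0,-1],1.5],[[0,0,0],[0,0,-0.5],1.5],[[0,0,0],[0,0,-0.3],1.5],[[0,0,0],[0,0,0],1.5]]'

```text
clock: 17.45
position: [0.4784, 0.118, 0.1368]
ee_rot: [-0.0, 0.155, 0.988, 0.0]
contact_force: [-0.4, 0.6, -1.3]
width: 0.0207
gripper_force: 58.9
```

Emit:
drive_tool --rows '[[[0,0,0],[0,0,-0.2],1.5],[[0,0,0],[0,0,-0.1],1.5],[[0,0,0],[0,0,-0.1],1.5],[[0,0,0],[0,0,0],1.5]]'

```text
clock: 17.95
position: [0.4784, 0.118, 0.1332]
ee_rot: [0.0, 0.155, 0.988, 0.0]
contact_force: [-0.4, -0.4, 2.4]
width: 0.0205
gripper_force: 59.3
```

Seated on the plate. Releasing to a 5 cm opening and going up.

Emit:
drive_tool --rows '[[[0,0,0],[0,0,0],3],[[0,0,0],[0,0,0],5],[[0,0,0],[0,0,0],5],[[0,0,0],[0,0,0],5],[[0,0,0],[0,0,0],5]]'

```text
clock: 18.58
position: [0.4784, 0.118, 0.1328]
ee_rot: [0.0, 0.155, 0.988, 0.0]
contact_force: [0.1, -0.1, 0.5]
width: 0.0499
gripper_force: 0.0
```

Emit:
drive_tool --rows '[[[0,0,0],[0,0,1],5],[[0,0,0],[0,0,2],5],[[0,0,0],[0,0,3],5],[[0,0,0],[0,0,3],5],[[0,0,0],[0,0,3],5],[[0,0,0],[-3,0,1],5],[[0,0,0],[0,0,0],5],[[0,0,0],[0,0,0],5]]'

```text
clock: 19.58
position: [0.4488, 0.118, 0.2631]
ee_rot: [0.001, 0.155, 0.988, 0.0]
contact_force: [0.6, 0.4, 0.0]
width: 0.05
gripper_force: 0.0
```

```bash
python3 - <<'E'
from h import *
s=manip.get_state();print(s["position"],s["contact_force"])
a=eyes.get_image("scene")[:,:,::-1]
cv2.imwrite("pics/g6.png",cv2.resize(a[100:310,220:420],(570,600),interpolation=cv2.INTER_CUBIC))
E
```

```text
[0.44878159 0.11798521 0.2631302 ] [0.58041072 0.418075   0.01725907]
```

View pics/g6.png

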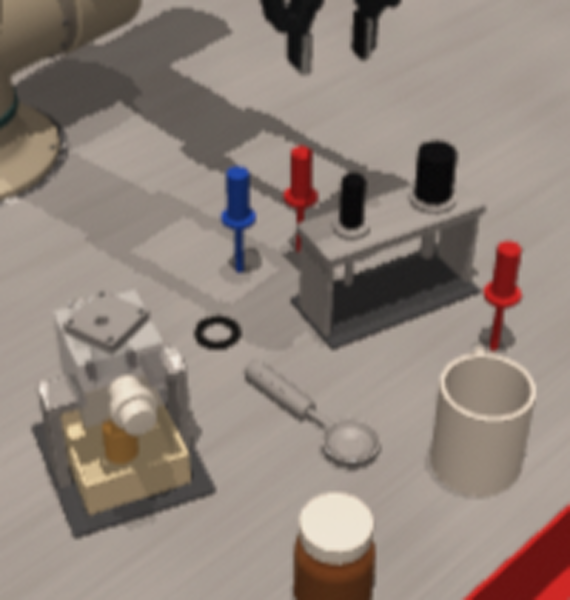

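The thin drift hangs upright in the caddy at (352,205), the plunger is in the tray at (120,440), the gripper is clear, and nothing else in view has moved.

```bash
python3 -c "
from rig import job;print(job.sign_off())"
```

```text
the job is handed in; nothing more can be done
None
```

The plunger is in the catch tray, the thin drift hangs released in its caddy hole, nothing else appeared moved, and the job is handed in at about 20 s (no verdict was returned).

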